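# Follow the arch of a sectioned dental model and seat its dies

### The job

The five sections of the sawn dental model on the grey base have come up a little on their pins: with the gripper shut, follow the row of teeth round the arch with your fingertips, from its left-hand end as the robot sees it to its right-hand end, and gently press on the middle of each section in turn until it is fully home on the base. Do it in one pass, keeping the fingertips close over the teeth (within about 30 mm) until the last section is down, then move clear. Nothing is to be grasped, lifted or pulled, the model stays where it is, and the other things on the bench are left alone.

Things in the scene. Friction and masses are not known exactly. Their poses are not given: they have to be found in the camera images.
- model: sectioned dental model, loose, 0.4 kg: grey D-shaped base plate 18 mm thick (half disc of radius 38 mm plus a 36 by 76 mm back) under a horseshoe of ivory stone teeth sawn into five sections on brass pins. Origin: under the half disc's centre; x to the open back (molar ends), -x (incisors) towards the robot within 0.7 rad, y to the left-hand end. Tooth tips 42 mm above the bench when home.
- sec1 (a joint): height of the left-hand back section (two molars) off the base plate, m: 0 = fully home, 0.0025 to 0.006 at the start. It slides only along the model's z and stays where it is left (about 2 N of pin friction, no spring); at 0 it meets the plate and stops dead.
- sec1_top (a point): point on the left-hand back section (two molars): straight block with two broad molars, 22 mm long. Middle of its length, on the arch's centre line (radius 24 mm about the model's origin, ends straight), at the height of the tooth tips; moves with the section
- sec2 (a joint): height of the left side section off the base plate, m: 0 = fully home, 0.0025 to 0.006 at the start. It slides only along the model's z and stays where it is left (about 2 N of pin friction, no spring); at 0 it meets the plate and stops dead.
- sec2_top (a point): point on the left side section: curved block, 25 mm long: premolar, the stub of a tooth ground down for a crown (its top 3 mm lower), canine. Middle of its length, on the arch's centre line (radius 24 mm about the model's origin, ends straight), at the height of the tooth tips; moves with the section
- sec3 (a joint): height of the front section off the base plate, m: 0 = fully home, 0.0025 to 0.006 at the start. It slides only along the model's z and stays where it is left (about 2 N of pin friction, no spring); at 0 it meets the plate and stops dead.
- sec3_top (a point): point on the front section: curved block, 25 mm long, with the four narrow incisors, at the front of the arch. Middle of its length, on the arch's centre line (radius 24 mm about the model's origin, ends straight), at the height of the tooth tips; moves with the section
- sec4 (a joint): height of the right side section off the base plate, m: 0 = fully home, 0.0025 to 0.006 at the start. It slides only along the model's z and stays where it is left (about 2 N of pin friction, no spring); at 0 it meets the plate and stops dead.
- sec4_top (a point): point on the right side section: curved block, 25 mm long: canine and two premolars. Middle of its length, on the arch's centre line (radius 24 mm about the model's origin, ends straight), at the height of the tooth tips; moves with the section
- sec5 (a joint): height of the right-hand back section (two molars) off the base plate, m: 0 = fully home, 0.0025 to 0.006 at the start. It slides only along the model's z and stays where it is left (about 2 N of pin friction, no spring); at 0 it meets the plate and stops dead.
- sec5_top (a point): point on the right-hand back section (two molars): straight block with two broad molars, 22 mm long. Middle of its length, on the arch's centre line (radius 24 mm about the model's origin, ends straight), at the height of the tooth tips; moves with the section
- opposing: bystander: the opposing cast, one solid piece of white plaster with a full row of teeth, no saw cuts and no pins, D-shaped like the model, 72 mm wide, 70 mm long, 38 mm high; origin under the centre of its rounded part; x to its open back
- jar: bystander: small amber glass jar with a white cap, 42 mm in diameter, 52 mm high, origin at the centre of its underside
- spatula: bystander: wax spatula lying flat, wooden handle 10 mm thick with a steel blade, about 168 mm long; origin on the bench under the middle of the handle, x towards the blade
- bin: bystander: blue plastic parts bin with a low front, 150 by 100 mm, 75 mm high at the back; origin at the centre of its underside, x to its high back

How it is judged:
By the outcome, as a careful person would: the job done as asked, in the order asked, and still so for the second after the job is handed in, with the robot touching nothing.
It also fails if it takes over 48 s, if anything falls off the work surface, if the arm or the gripper's body presses on something with over 40 N, if the wrist force passes 120 N, or if a joint passes its speed limit or range.

### The arm

A 7-joint arm with a two-finger parallel gripper is mounted at the origin on the work surface. World frame = base frame: x ahead of the robot, y to its left, z up, the work surface at z = 0. Lengths are in m, angles in rad, forces in N, time in s.
With the tool pointing down it reaches from about 0.425 to 0.925 m from the base axis. Payload 6.8 kg.
Tool frame: the origin (TCP) lies at the very end of the fingers, on their centre line; the grasp point (between the pads) lies bot.grip_depth behind it (bot.grip_depth is the distance from the TCP to the grasp point, in m); z points along the fingers, y is the line along which they close (so a half turn about z gives the same grasp; the last joint's range is limited). The gripper opens to 85 mm and grips with 20 to 120 N. Pads are 22 mm wide; open, the fingers measure 114 mm over their backs; the gripper's body (76 mm by 85 mm) begins 54 mm behind the grasp point. The pads swing forward as they close: fully open they stand 13 mm farther back than shut.
Start: joints at [1.054, 0.477, 0.022, 1.555, -0.011, 1.109, -0.083], TCP at [0.268, -0.619, 0.231] pointing down, gripper open.
Joint ranges: [-2.96, 2.96], [-0.34, 2.1], [-1.41, 1.46], [0.24, 2.44], [-1.37, 4.51], [0.17, 1.92], [-2.96, 2.96]. Speed limits (rad/s): [2.39, 2.39, 3.14, 3.14, 3.14, 3.14, 3.14].

### API

Orientations are given as a unit quaternion [w, x, y, z].
In Python, from station import bot gives the robot as it stands.
- The arm moves only by the tool send_rows, never from a script. Its arguments are lists of equal length, an entry for each row: "slide": the shift along the tool's x, y, z in mm, a list of three; "roll": the turn about the tool's z in degrees; "claw": the opening, from 0 (shut) to 1 (fully open). A call has exactly 8 rows; each row is the pose to reach, as a shift and turn from the pose commanded when the call began, along the tool's axes at that moment; what a row does not reach only later rows make up. A row lasts 1/12 s, in which the tool goes at most 41.7 mm and 7.16 degrees, less where a joint would pass 70% of its speed; a pose out of reach is approached as far as the arm can. A call with a gripper value outside its range is refused whole. The fingers move at their own pace and stop on an object; "force" is the grip in N (left out, the last holds). Time passes only in rows, so rows that repeat a pose let the fingers close, or fill a call up. It gives the time, the measured TCP pose, the force, the opening and the grip force at its end, in the units of the state.
- bot.get_obs(): the state, without advancing time (a new reading comes with each control period).
- bot.read_camera(name): name is "side" or "top"; returns the picture (384x512x3 uint8, red, green, blue); there is no depth.
- bot.camera_model(name): a dict with "camera_matrix" (3x3 intrinsics, pixels), "D" ([k1, k2, p1, p2, k3] as OpenCV has them; the pictures are not rectified), "camera_from_world" (4x4, takes a point from world to camera coordinates). Camera axes: x right, y down, z forward; pixel columns grow to the right and rows downward; lengths in m; the calibration is good to about 2 mm. A picture is of the moment at which its call begins. camera_model takes no time and is no camera call.
- bot.hand_in(): hands the job in; it is judged then, once.
The state is a dict: "t": time; "q": joint angles; "joint_vel": joint speeds; "joint_torque": joint torques, N m; "eef_pos": TCP position; "tool_rot": TCP orientation; "contact_force": force on the tool from outside, world axes, zero at the start; "torque": the same for the moment, N m; "gripper_width": opening from 0.0 (shut) to 1.0 (fully open); "grasp_force": force on a finger pad.
Only numpy, scipy, OpenCV 4.12 (cv2) and the standard library are available. Lean on these libraries where they do the work, as an engineer would, in place of code of your own. Each camera call takes 0.05 s, during which the arm holds its last target. There are 200 camera calls.

## Working session

There is one attempt and no reset: what is moved stays moved. The work goes in short steps, Python scripts to look and compute and a tool call to move; the robot and the scene stay as the last step left them, time stands still between calls to the robot, and variables do not carry over. Pictures are saved under pics/ and viewed, at most 10 in all, crops included, and the job is handed in when it is done.

Besides the shell and the picture viewer there is one more tool, called after "Call:" as name(argument=value, ...), one argument or row to a line, values as JSON. send_rows: Moves the arm, as the interface text tells. Its arguments: {"type":"object","properties":{"slide":{"type":"array","items":{"type":"array","items":{"type":"number"}}},"roll":{"type":"array","items":{"type":"number"}},"claw":{"type":"array","items":{"type":"number"}},"force":{"type":"number"}},"required":["slide","roll","claw"]}

```bash
mkdir -p pics && python3 - <<'E'
from station import bot
import cv2,numpy as np
for n in("top","side"):
    im=bot.read_camera(n); cv2.imwrite(f"pics/{n}0.png",im[...,::-1])
    m=bot.camera_model(n); print(n,np.round(m["camera_matrix"],1).tolist(),np.round(m["D"],4),np.round(m["camera_from_world"],4).tolist())
o=bot.get_obs();print(o)
E
```

```text
top [[347.3, 0.0, 253.9], [0.0, 347.3, 196.7], [0.0, 0.0, 1.0]] [-0.0489  0.      0.      0.      0.    ] [[-0.0207, -0.9984, -0.0528, 0.0986], [-0.9945, 0.0259, -0.1011, 0.5379], [0.1023, 0.0504, -0.9935, 0.6654], [0.0, 0.0, 0.0, 1.0]]
side [[485.0, 0.0, 263.8], [0.0, 485.0, 204.4], [0.0, 0.0, 1.0]] [-0.051  0.     0.     0.     0.   ] [[0.9991, -0.0409, -0.0124, -0.5295], [-0.0348, -0.6114, -0.7905, 0.1017], [0.0247, 0.7902, -0.6123, 0.7857], [0.0, 0.0, 0.0, 1.0]]
{'t': 0.1, 'q': array([ 1.05393465,  0.47772701,  0.02233765,  1.55628708, -0.01153435,
        1.10931748, -0.0831014 ]), 'joint_vel': array([-0.00248205, -0.00129989, -0.00208728, -0.0032345 ,  0.00121184,
        0.00106873, -0.00227326]), 'joint_torque': array([ 4.77518290e-03, -5.97758460e+01,  1.61363672e+00, -2.81951934e+01,
        1.28347718e-02,  5.06730750e-03, -2.28495657e-05]), 'eef_pos': array([ 0.26809722, -0.61892179,  0.23044408]), 'tool_rot': array([-7.79419291e-04,  9.79185665e-01,  2.02964983e-01, -2.04309784e-04]), 'contact_force': array([-0.60219337, -0.193445  , -0.41769494]), 'torque': array([-0.00558008,  0.03057473, -0.07002582]), 'grasp_force': 0.0, 'gripper_width': 1.0006942051803163}
```

View pics/top0.png

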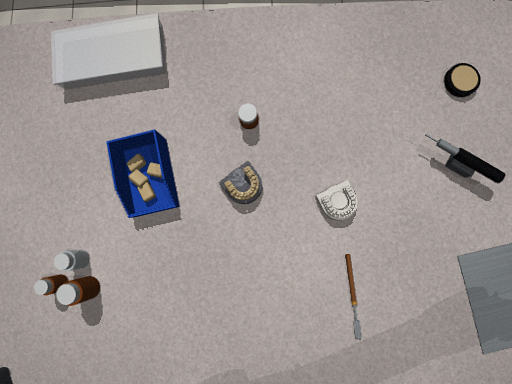

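View pics/side0.png

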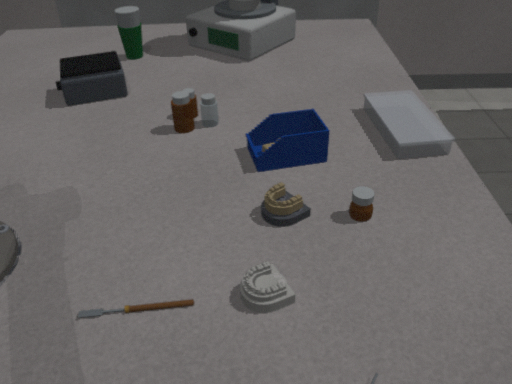

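The model is at about (243,184) in the top view and (285,205) in the side view. Its open back points up and to the left in the top view, and the opposing cast is at (338,200). Next I'll enlarge both views.

```bash
cat > h.py <<'E'
import numpy as np,cv2
from station import bot
def proj(n,P):
    m=bot.camera_model(n);T=np.array(m["camera_from_world"])
    r,_=cv2.Rodrigues(T[:3,:3]);return cv2.projectPoints(np.float64(P).reshape(-1,1,3),r,T[:3,3],np.array(m["camera_matrix"]),np.array(m["D"],float))[0][:,0]
def back(n,uv,z):
    m=bot.camera_model(n);T=np.array(m["camera_from_world"])
    p=cv2.undistortPoints(np.float64(uv).reshape(-1,1,2),np.array(m["camera_matrix"]),np.array(m["D"],float))[:,0]
    d=np.c_[p,np.ones(len(p))]@T[:3,:3];c=-T[:3,:3].T@T[:3,3]
    return c+d*((z-c[2])/d[:,2])[:,None]
def outline(x,y,th,z):
    a=np.linspace(np.pi/2,3*np.pi/2,30)
    L=np.r_[np.c_[.038*np.cos(a),.038*np.sin(a)],[[.036,-.038],[.036,.038],[0,.038]]]
    R=np.array([[np.cos(th),-np.sin(th)],[np.sin(th),np.cos(th)]])
    return np.c_[L@R.T+[x,y],np.full(len(L),z)]
E
python3 - <<'E'
from h import *
c=[]
for n,(u,v) in(("top",(243,184)),("side",(285,205))):
    im=cv2.imread(f"pics/{n}0.png")
    c.append(cv2.resize(im[v-30:v+30,u-30:u+30],(400,400),interpolation=cv2.INTER_CUBIC))
    print(n,back(n,[[u,v]],.02).round(4))
cv2.imwrite("pics/crop0.png",np.hstack(c))
E
```

```text
top [[0.5677 0.1083 0.02  ]]
side [[0.5727 0.1061 0.02  ]]
```

View pics/crop0.png

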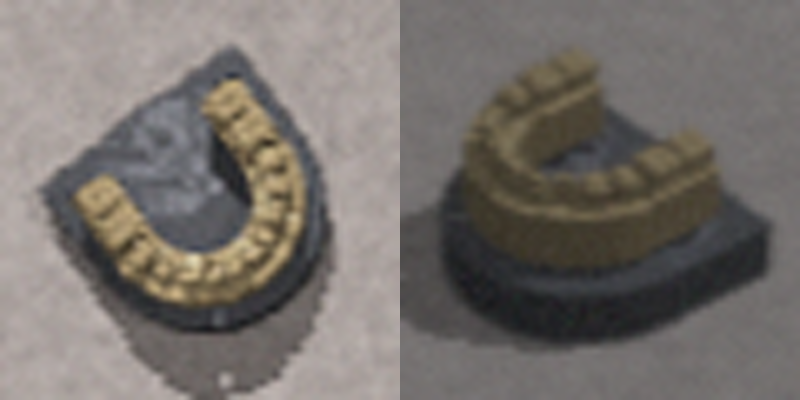

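```bash
cat > fit.py <<'E'
from h import *
from scipy.optimize import minimize
ims={n:cv2.imread(f"pics/{n}0.png") for n in("top","side")}
W={"top":(213,154),"side":(255,175)}; S=8
def arch(x,y,th,w):
    a=np.linspace(np.pi/2,3*np.pi/2,25)
    f=lambda r:np.r_[[[.022,r]],np.c_[r*np.cos(a),r*np.sin(a)],[[.022,-r]]]
    L=np.r_[f(.024+w/2),f(.024-w/2)[::-1]]
    R=np.array([[np.cos(th),-np.sin(th)],[np.sin(th),np.cos(th)]]);return L@R.T+[x,y]
M={}
for n in ims:
    u,v=W[n];c=cv2.resize(ims[n][v:v+60,u:u+60],None,fx=S,fy=S,interpolation=cv2.INTER_CUBIC).astype(int)
    M[n]=((c[...,2]-c[...,0])/(c.max(2)+1)>.2)
def ren(n,p):
    m=np.zeros((60*S,60*S),np.uint8)
    A=arch(*p[:4])
    for z in np.linspace(.018,.045,10):
        q=proj(n,np.c_[A,np.full(len(A),z)]);cv2.fillPoly(m,[np.int32(((q-W[n]+.5)*S)*16)],1,shift=4)
    return m>0
def cost(p,ns=("top","side")):
    return sum(1-(M[n]&ren(n,p)).sum()/(M[n]|ren(n,p)).sum() for n in ns)
b=back("top",[[219.75,182.5],[247.8,161.2]],.018);d=b[0]-b[1];print("corners",b.round(4),"width",np.linalg.norm(d))
th=np.arctan2(d[1],d[0])-np.pi/2;o=b.mean(0)[:2]-.036*np.array([np.cos(th),np.sin(th)]);print("corner est",o,th)
s=np.array([[0]*4]+[[.006,0,0,0],[0,.006,0,0],[0,0,.15,0],[0,0,0,.003]])
for ns in(("top",),("side",),("top","side")):
    p0=np.r_[o,th,.012];r=minimize(cost,p0,args=(ns,),method="Nelder-Mead",options=dict(initial_simplex=p0+s,xatol=1e-5));print(ns,r.x.round(4),round(r.fun,3))
x,y,th,w=r.x;np.save("pose.npy",r.x)
out=[]
for n in ims:
    u,v=W[n];c=cv2.resize(ims[n][v:v+60,u:u+60],(480,480),interpolation=cv2.INTER_CUBIC)
    for z,col in((0,(255,0,0)),(.018,(0,255,0))):cv2.polylines(c,[np.int32((proj(n,outline(x,y,th,z))-W[n]+.5)*S)],True,col)
    cs,_=cv2.findContours(ren(n,r.x).astype(np.uint8),0,1);cv2.drawContours(c,cs,-1,(0,0,255),1)
    out.append(c[:,40:440])
cv2.imwrite("pics/fit.png",np.hstack(out))
R=np.array([[np.cos(th),-np.sin(th)],[np.sin(th),np.cos(th)]])
L=[[.011,.024]]+[[.024*np.cos(a),.024*np.sin(a)] for a in np.radians([120,180,240])]+[[.011,-.024]]
P=np.array(L)@R.T+[x,y];print((P*1000).round(1).tolist());np.save("P.npy",P)
q=bot.get_obs();print(q["eef_pos"],q["tool_rot"],bot.grip_depth)
E
python3 fit.py
```

```text
corners [[0.5724 0.1563 0.018 ]
 [0.6151 0.0977 0.018 ]] width 0.07251528931425895
corner est [0.56465138 0.10584175] 0.628945389609167
('top',) [0.5665 0.1083 0.6131 0.0139] 0.055Traceback (most recent call last):
  File "fit.py", line 26, in <module>
    p0=np.r_[o,th,.012];r=minimize(cost,p0,args=(ns,),method="Nelder-Mead",options=dict(initial_simplex=p0+s,xatol=1e-5));print(ns,r.x.round(4),round(r.fun,3))
                          ~~~~~~~~^^^^^^^^^^^^^^^^^^^^^^^^^^^^^^^^^^^^^^^^^^^^^^^^^^^^^^^^^^^^^^^^^^^^^^^^^^^^^^^^^^^^^^^
    res = _minimize_neldermead(fun, x0, args, callback, bounds=bounds,
                               **options)
    fxe = func(xe)
    fx = function(np.copy(x), *(wrapper_args + args))
  File "fit.py", line 21, in cost
    return sum(1-(M[n]&ren(n,p)).sum()/(M[n]|ren(n,p)).sum() for n in ns)
  File "fit.py", line 21, in <genexpr>
    return sum(1-(M[n]&ren(n,p)).sum()/(M[n]|ren(n,p)).sum() for n in ns)
                                             ~~~^^^^^
  File "fit.py", line 18, in ren
    q=proj(n,np.c_[A,np.full(len(A),z)]);cv2.fillPoly(m,[np.int32(((q-W[n]+.5)*S)*16)],1,shift=4)
  File "h.py", line 4, in proj
    m=bot.camera_model(n);T=np.array(m["camera_from_world"])
ValueError: time passes only in moves, steps and waits
```

```bash
sed -i 's/^from station import bot/from station import bot\nCM={n:bot.camera_model(n) for n in("top","side")}/; s/bot.camera_model(n);T/CM[n];T/' h.py && python3 fit.py
```

```text
corners [[0.5724 0.1563 0.018 ]
 [0.6151 0.0977 0.018 ]] width 0.07251528931425895
corner est [0.56465138 0.10584175] 0.628945389609167
('top',) [0.5665 0.1083 0.6131 0.0139] 0.055
('side',) [0.5661 0.1089 0.5945 0.0076] 0.117
('top', 'side') [0.5664 0.1083 0.6135 0.0133] 0.248
[[561.6, 134.2], [544.7, 118.4], [546.8, 94.5], [568.6, 84.4], [589.2, 95.0]]
[ 0.26809722 -0.61892179  0.23044408] [-7.79419291e-04  9.79185665e-01  2.02964983e-01 -2.04309784e-04] 0.0187
```

View pics/fit.png

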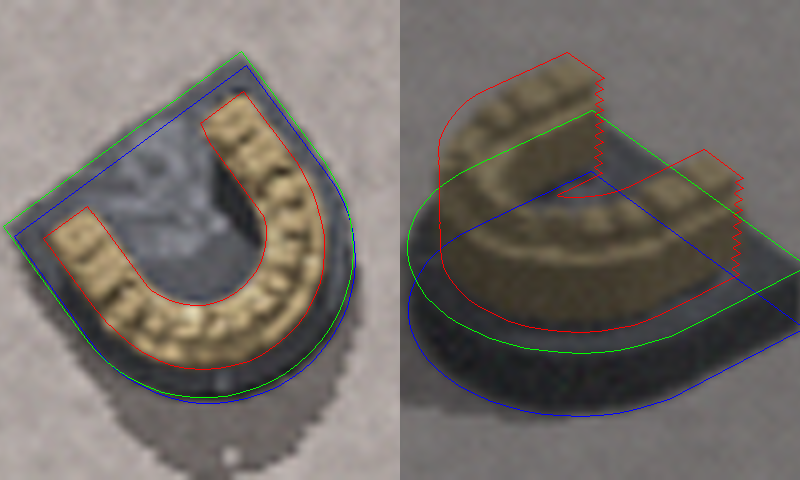

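The fit agrees between the two views to about 1 mm. The model is at (0.566, 0.108) with yaw 0.613, and the plate and teeth outlines overlay well. Next I'll shut the gripper and travel high towards the arch's left-hand end.

Call:
send_rows(
  slide=[
    [20,-20,0],
    [48,-48,0],
    [76,-76,0],
    [104,-105,0],
    [132,-133,0],
    [160,-162,0],
    [188,-190,0],
    [216,-218,0],
  ],
  roll=[-2,-4,-6,-8,-10,-12,-12,-12],
  claw=[0,0,0,0,0,0,0,0],
  force=20,
)

```text
t: 0.77
eef_pos: [0.3799, -0.3315, 0.2311]
tool_rot: [-0.0, 0.953, 0.304, -0.0]
contact_force: [1.6, -0.5, -0.3]
gripper_width: 0.001
grasp_force: 0.0
```

```bash
cat > go.py <<'E'
import sys
from h import *
from scipy.spatial.transform import Rotation as Ro
P=np.load("P.npy");th=np.degrees(np.load("pose.npy")[2]);Y=th+np.array([0,30,90,150,180])
def go(back=2.0):
    o=bot.get_obs();R=Ro.from_quat(o["tool_rot"],scalar_first=True).as_matrix();p=o["eef_pos"]
    yaw=np.degrees(np.arctan2(R[1,0],R[0,0]))
    print("t",o["t"],"p",(p*1e3).round(2),"yaw",yaw.round(1),"tilt",R[:2,2].round(4),"F",o["contact_force"].round(2),"w",round(o["gripper_width"],3),"q",o["q"].round(2))
    for i in range(5):
        # walking left->right end: direction of travel in plane = -tangent
        a=np.radians(Y[i]);t=np.array([np.cos(a),np.sin(a)]);tr=[-1,-1,-1,-1,1][i]
        # direction of travel: sec1 is -x(model); tangent of sec i rotates along
        trav=-t
        T=np.r_[P[i]-trav*back*1e-3,.060]
        print("sec",i+1,"slide@z60",((T-p)@R*1e3).round(1),"roll",((yaw-Y[i]+180)%360-180).round(1))
if __name__=="__main__":go(float(sys.argv[1]) if len(sys.argv)>1 else 2)
E
sed -i 's/;tr=\[-1,-1,-1,-1,1\]\[i\]//' go.py; python3 go.py
```

```text
t 0.7667 p [ 379.9  -331.49  231.13] yaw 35.4 tilt [-0.0004  0.0001] F [ 1.64 -0.47 -0.28] w 0.001 q [ 0.73  0.2  -0.15  1.95  0.04  0.99 -0.4 ]
sec 1 slide@z60 [ 420.1 -274.1  171.1] roll 0.3
sec 2 slide@z60 [ 396.8 -272.   171.1] roll -29.7
sec 3 slide@z60 [ 383.  -252.3  171.1] roll -89.7
sec 4 slide@z60 [ 393.1 -230.5  171.1] roll -149.7
sec 5 slide@z60 [ 415.8 -226.2  171.1] roll -179.7
```

Call:
send_rows(
  slide=[
    [32,-21,0],
    [64,-42,0],
    [96,-63,0],
    [128,-84,0],
    [160,-105,5],
    [192,-126,10],
    [224,-147,20],
    [256,-168,30],
  ],
  roll=[0,0,0,0,0,0,0,0],
  claw=[0,0,0,0,0,0,0,0],
)

```text
t: 1.43
eef_pos: [0.4915, -0.0465, 0.2012]
tool_rot: [0.0, 0.953, 0.304, 0.0]
contact_force: [1.3, -0.4, 0.2]
gripper_width: -0.0
grasp_force: 0.0
```

Call:
send_rows(
  slide=[
    [32,-21,15],
    [64,-41,30],
    [94,-61,45],
    [122,-80,60],
    [145,-95,75],
    [160,-103,85],
    [164,-106,90],
    [164,-106,90],
  ],
  roll=[0,0,0,0,0,0,0,0],
  claw=[0,0,0,0,0,0,0,0],
)

```text
t: 2.1
eef_pos: [0.5624, 0.1344, 0.1098]
tool_rot: [-0.0, 0.952, 0.305, -0.001]
contact_force: [0.0, -1.4, 0.2]
gripper_width: 0.003
grasp_force: 0.0
```

```bash
python3 go.py && python3 - <<'E'
from h import *
c=[]
for n in("top","side"):
    im=bot.read_camera(n)[...,::-1].copy();cv2.imwrite(f"pics/{n}1.png",im)
    o=bot.get_obs();q=proj(n,[o["eef_pos"]])[0]
    u,v=int(q[0])-30,int(q[1])-25
    k=cv2.resize(im[v:v+60,u:u+60],(400,400),interpolation=cv2.INTER_CUBIC)
    s=(q-[u,v]+.5)*400/60;cv2.circle(k,(int(s[0]),int(s[1])),3,(0,0,255),-1);c.append(k)
cv2.imwrite("pics/crop1.png",np.hstack(c))
E
```

```text
t 2.1 p [562.39 134.35 109.84] yaw 35.6 tilt [-0.0026 -0.    ] F [ 0.03 -1.37  0.19] w 0.003 q [-0.04  0.49 -0.39  1.87  0.25  0.82 -1.51]
sec 1 slide@z60 [ 1.4 -0.3 49.8] roll 0.4
sec 2 slide@z60 [-21.9   1.8  49.9] roll -29.6
sec 3 slide@z60 [-35.7  21.5  49.9] roll -89.6
sec 4 slide@z60 [-25.6  43.3  49.8] roll -149.6
sec 5 slide@z60 [-2.9 47.7 49.8] roll -179.6
```

View pics/crop1.png

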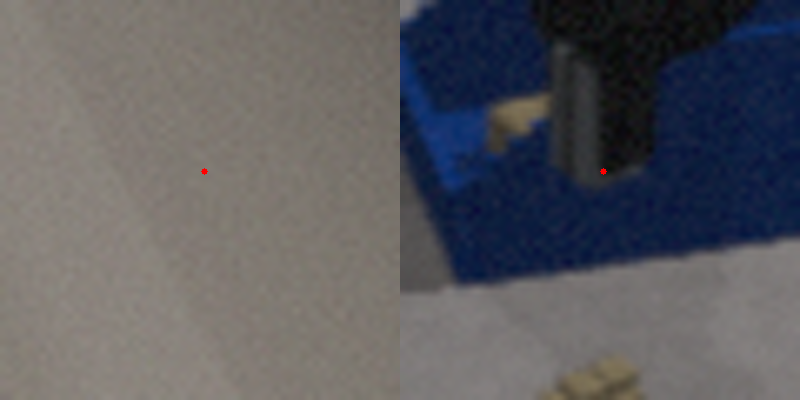

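The side view shows shut fingertips about 22 by 14 mm, with the tip at (603,171), where the TCP projects. I'll turn them so the 14 mm runs along the arch, which keeps them clear of the neighbouring sections.

Call:
send_rows(
  slide=[
    [0,0,5],
    [0,0,10],
    [0,0,15],
    [0,0,20],
    [0,0,25],
    [0,0,30],
    [0,0,35],
    [0,0,40],
  ],
  roll=[-7,-14,-21,-28,-35,-42,-49,-56],
  claw=[0,0,0,0,0,0,0,0],
)

```text
t: 2.87
eef_pos: [0.5637, 0.1305, 0.0721]
tool_rot: [0.001, 0.697, 0.717, -0.0]
contact_force: [0.6, -0.0, -0.5]
gripper_width: 0.002
grasp_force: 0.0
```

Call:
send_rows(
  slide=[
    [0,0,2],
    [0,0,4],
    [0,0,6],
    [0,0,8],
    [0,0,10],
    [0,0,10],
    [0,0,10],
    [0,0,10],
  ],
  roll=[-7,-14,-21,-28,-33.5,-33.5,-33.5,-33.5],
  claw=[0,0,0,0,0,0,0,0],
)

```text
t: 3.53
eef_pos: [0.5637, 0.1319, 0.0619]
tool_rot: [0.001, 0.464, 0.886, -0.0]
contact_force: [0.0, -0.7, -0.2]
gripper_width: 0.003
grasp_force: 0.0
```

```bash
sed -i 's/^P=.*/&;V=th+np.array([90,120,0,60,90])/; s/yaw-Y\[i\]/yaw-V[i]/' go.py && python3 go.py 0
```

```text
t 3.5333 p [563.66 131.89  61.87] yaw 124.7 tilt [ 0.0008 -0.0008] F [ 0.03 -0.67 -0.17] w 0.003 q [ 0.2   0.64 -0.72  1.88  0.57  0.83 -0.21]
sec 1 slide@z60 [ 3.1 -0.3  1.9] roll -0.5
sec 2 slide@z60 [ -0.3 -23.3   1.9] roll -30.5
sec 3 slide@z60 [-21.2 -35.1   1.9] roll 89.5
sec 4 slide@z60 [-41.9 -23.    1.9] roll 29.5
sec 5 slide@z60 [-44.9   0.1   1.9] roll -0.5
```

Call:
send_rows(
  slide=[
    [1,0,1],
    [2,0,2],
    [3,0,3],
    [3,0,6],
    [3,0,9],
    [3,0,11],
    [3,0,13],
    [3,0,14],
  ],
  roll=[0,0,0,0,0,0,0,0],
  claw=[0,0,0,0,0,0,0,0],
)

```text
t: 4.2
eef_pos: [0.5615, 0.1356, 0.0468]
tool_rot: [-0.0, 0.462, 0.887, -0.0]
contact_force: [0.5, -0.2, -0.6]
gripper_width: 0.0
grasp_force: 0.0
```

```bash
python3 go.py 0|head -2
```

```text
t 4.2 p [561.45 135.59  46.81] yaw 124.9 tilt [-0.0006 -0.0001] F [ 0.47 -0.16 -0.6 ] w 0.0 q [ 0.18  0.66 -0.7   1.89  0.59  0.8  -0.23]
sec 1 slide@z60 [ -1.2  -0.7 -13.2] roll -0.2
```

Call:
send_rows(
  slide=[
    [-0.5,0,0.5],
    [-1,-0.5,1],
    [-1,-0.5,1.5],
    [-1,-0.5,2],
    [-1,-0.5,2.5],
    [-1,-0.5,3],
    [-1,-0.5,3.5],
    [-1,-0.5,4],
  ],
  roll=[0,0,0,0,0,0,0,0],
  claw=[0,0,0,0,0,0,0,0],
)

```text
t: 4.87
eef_pos: [0.562, 0.1348, 0.0434]
tool_rot: [0.0, 0.462, 0.887, 0.0]
contact_force: [0.7, 1.6, 1.5]
gripper_width: -0.0
grasp_force: 1.0
```

```bash
python3 go.py 0|head -2
```

```text
t 4.8667 p [561.95 134.77  43.4 ] yaw 124.9 tilt [0.0004 0.0003] F [0.7  1.56 1.47] w -0.0 q [ 0.18  0.67 -0.7   1.89  0.59  0.8  -0.23]
sec 1 slide@z60 [ -0.2  -0.6 -16.6] roll -0.2
```

In contact at about 2 N, with roughly 1.4 mm still to go.

Call:
send_rows(
  slide=[
    [0,0,0.5],
    [0,0,1],
    [0,0,1.5],
    [0,0,2],
    [0,0,2.3],
    [0,0,2.5],
    [0,0,2.5],
    [0,0,2.5],
  ],
  roll=[0,0,0,0,0,0,0,0],
  claw=[0,0,0,0,0,0,0,0],
)

```text
t: 5.53
eef_pos: [0.5621, 0.1348, 0.0416]
tool_rot: [0.0, 0.462, 0.887, 0.0]
contact_force: [-1.6, 0.4, 8.5]
gripper_width: -0.0
grasp_force: 4.6
```

```bash
python3 go.py 0|head -2
```

```text
t 5.5333 p [562.07 134.83  41.62] yaw 124.9 tilt [ 0.0008 -0.0001] F [-1.62  0.41  8.48] w -0.0 q [ 0.18  0.67 -0.7   1.89  0.59  0.8  -0.23]
sec 1 slide@z60 [ -0.2  -0.7 -18.4] roll -0.2
```

Section 1 is home: the force jumped to 8.5 N at z = 41.6 mm. Next I'll lift slightly and move to section 2.

Call:
send_rows(
  slide=[
    [0,0,-6],
    [0,0,-12],
    [-1,-5,-14],
    [-2,-11,-14],
    [-3,-17,-14],
    [-3.5,-22,-14],
    [-3.5,-23.5,-14],
    [-3.5,-23.5,-13],
  ],
  roll=[0,0,-6,-13,-20,-27,-30,-30],
  claw=[0,0,0,0,0,0,0,0],
)

```text
t: 6.2
eef_pos: [0.5442, 0.1171, 0.0538]
tool_rot: [-0.0, 0.217, 0.976, -0.0]
contact_force: [0.2, 0.6, -0.7]
gripper_width: 0.001
grasp_force: 0.0
```

```bash
python3 go.py 0
```

```text
t 6.2 p [544.21 117.15  53.78] yaw 155.0 tilt [-0.0006 -0.0007] F [ 0.22  0.65 -0.7 ] w 0.001 q [ 0.31  0.67 -0.83  1.93  0.67  0.84  0.24]
sec 1 slide@z60 [-8.5 22.8 -6.2] roll 29.8
sec 2 slide@z60 [ 0.1  1.3 -6.2] roll -0.2
sec 3 slide@z60 [-12.  -19.5  -6.2] roll 119.8
sec 4 slide@z60 [-36.  -19.4  -6.2] roll 59.8
sec 5 slide@z60 [-50.2  -1.   -6.2] roll 29.8
```

Call:
send_rows(
  slide=[
    [0,0.5,2],
    [0,1,4],
    [0,1,5.5],
    [0,1,7],
    [0,1,8],
    [0,1,9],
    [0,1,9.7],
    [0,1,10.5],
  ],
  roll=[0,0,0,0,0,0,0,0],
  claw=[0,0,0,0,0,0,0,0],
)

```text
t: 6.87
eef_pos: [0.545, 0.1193, 0.0434]
tool_rot: [0.0, 0.217, 0.976, 0.0]
contact_force: [-0.3, -0.0, 1.9]
gripper_width: 0.001
grasp_force: 1.0
```

```bash
python3 go.py 0|head -3
```

```text
t 6.8667 p [545.01 119.34  43.39] yaw 154.9 tilt [0.0002 0.0001] F [-0.32 -0.    1.85] w 0.001 q [ 0.29  0.69 -0.82  1.94  0.69  0.82  0.23]
sec 1 slide@z60 [ -8.7  20.5 -16.6] roll 29.8
sec 2 slide@z60 [ -0.1  -1.  -16.6] roll -0.2
```

Call:
send_rows(
  slide=[
    [0,0,0.5],
    [0,0,1],
    [0,0,1.5],
    [0,0,2],
    [0,0,2.3],
    [0,0,2.5],
    [0,0,2.5],
    [0,0,2.5],
  ],
  roll=[0,0,0,0,0,0,0,0],
  claw=[0,0,0,0,0,0,0,0],
)

```text
t: 7.53
eef_pos: [0.5451, 0.1194, 0.0414]
tool_rot: [0.0, 0.217, 0.976, 0.0]
contact_force: [-1.7, -0.0, 7.5]
gripper_width: 0.001
grasp_force: 3.8
```

```bash
python3 go.py 0|head -3
```

```text
t 7.5333 p [545.08 119.43  41.38] yaw 154.9 tilt [0.0005 0.    ] F [-1.72 -0.02  7.5 ] w 0.001 q [ 0.29  0.69 -0.82  1.94  0.69  0.82  0.22]
sec 1 slide@z60 [ -8.7  20.4 -18.6] roll 29.8
sec 2 slide@z60 [ -0.1  -1.1 -18.6] roll -0.2
```

Section 2 is home (7.5 N at 41.4 mm). Moving to section 3.

Call:
send_rows(
  slide=[
    [0,0,-6],
    [0,0,-12],
    [-2,-3,-15],
    [-4,-6,-15],
    [-6,-9,-15],
    [-8,-13,-15],
    [-10,-17,-15],
    [-12,-21,-15],
  ],
  roll=[0,5,12,19,26,33,40,47],
  claw=[0,0,0,0,0,0,0,0],
)

```text
t: 8.2
eef_pos: [0.5469, 0.0946, 0.0559]
tool_rot: [-0.0, 0.591, 0.807, -0.0]
contact_force: [0.2, 0.7, -0.5]
gripper_width: 0.004
grasp_force: 0.0
```

Call:
send_rows(
  slide=[
    [0,0,0],
    [0,0,0],
    [0,0,0],
    [0,0,0],
    [0,0,0],
    [0,0,0],
    [0,0,0],
    [0,0,0],
  ],
  roll=[7,14,21,28,35,42,49,56],
  claw=[0,0,0,0,0,0,0,0],
)

```text
t: 8.87
eef_pos: [0.5468, 0.0949, 0.0559]
tool_rot: [-0.0, 0.9, 0.435, -0.0]
contact_force: [-0.2, 0.0, 0.5]
gripper_width: -0.001
grasp_force: 0.0
```

```bash
python3 go.py 0
```

```text
t 8.8667 p [546.81  94.92  55.87] yaw 51.6 tilt [-0.0002 -0.    ] F [-0.23  0.02  0.53] w -0.001 q [ 0.04  0.55 -0.42  1.96  0.33  0.7  -1.25]
sec 1 slide@z60 [ 40.  -12.8  -4.1] roll -73.6
sec 2 slide@z60 [ 17.  -16.3  -4.1] roll -103.6
sec 3 slide@z60 [-0.4  0.3 -4.1] roll 16.4
sec 4 slide@z60 [ 5.3 23.6 -4.1] roll -43.6
sec 5 slide@z60 [26.4 33.2 -4.1] roll -73.6
```

Call:
send_rows(
  slide=[
    [0,0,1],
    [0,0,2],
    [0,0,4],
    [0,0,6],
    [0,0,8],
    [0,0,10],
    [0,0,11.5],
    [0,0,12.5],
  ],
  roll=[7,14,16.5,16.5,16.5,16.5,16.5,16.5],
  claw=[0,0,0,0,0,0,0,0],
)

```text
t: 9.53
eef_pos: [0.5468, 0.095, 0.0432]
tool_rot: [-0.0, 0.953, 0.304, -0.0]
contact_force: [-0.8, -0.3, 2.3]
gripper_width: 0.003
grasp_force: 1.0
```

```bash
python3 go.py 0|head -4
```

```text
t 9.5333 p [546.84  94.96  43.16] yaw 35.5 tilt [-0.0003  0.0001] F [-0.76 -0.34  2.33] w 0.003 q [-0.02  0.56 -0.34  1.97  0.29  0.67 -1.49]
sec 1 slide@z60 [ 34.8 -23.4 -16.8] roll -89.7
sec 2 slide@z60 [ 11.8 -20.3 -16.8] roll -119.7
sec 3 slide@z60 [ -0.3   0.4 -16.8] roll 0.3
```

Call:
send_rows(
  slide=[
    [0,0,0.5],
    [0,0,1],
    [0,0,1.5],
    [0,0,2],
    [0,0,2.3],
    [0,0,2.5],
    [0,0,2.5],
    [0,0,2.5],
  ],
  roll=[0,0,0,0,0,0,0,0],
  claw=[0,0,0,0,0,0,0,0],
)

```text
t: 10.2
eef_pos: [0.5469, 0.0949, 0.0417]
tool_rot: [0.0, 0.953, 0.304, -0.0]
contact_force: [-4.5, -0.2, 11.3]
gripper_width: -0.003
grasp_force: 5.7
```

```bash
python3 go.py 0|head -5
```

```text
t 10.2 p [546.91  94.94  41.74] yaw 35.4 tilt [ 0.0001 -0.0006] F [-4.48 -0.21 11.25] w -0.003 q [-0.02  0.56 -0.34  1.97  0.29  0.66 -1.49]
sec 1 slide@z60 [ 34.8 -23.5 -18.3] roll -89.7
sec 2 slide@z60 [ 11.7 -20.4 -18.3] roll -119.7
sec 3 slide@z60 [ -0.4   0.4 -18.3] roll 0.3
sec 4 slide@z60 [ 11.5  21.2 -18.3] roll -59.7
```

Section 3 is home (11 N at 41.7 mm). Moving to section 4.

Call:
send_rows(
  slide=[
    [0,0,-6],
    [0,0,-12],
    [2,4,-14],
    [4,8,-14],
    [6,12,-14],
    [8,16,-14],
    [10,19,-14],
    [11.5,21,-14],
  ],
  roll=[0,-7,-14,-21,-28,-35,-42,-49],
  claw=[0,0,0,0,0,0,0,0],
)

```text
t: 10.87
eef_pos: [0.569, 0.0842, 0.0549]
tool_rot: [0.0, 0.739, 0.674, 0.0]
contact_force: [-0.4, 0.2, -1.2]
gripper_width: -0.003
grasp_force: 0.0
```

```bash
python3 go.py 0|tail -3
```

```text
sec 3 slide@z60 [  8.2 -23.   -5.1] roll 49.6
sec 4 slide@z60 [ 0.1 -0.4 -5.1] roll -10.4
sec 5 slide@z60 [12.6 19.2 -5.1] roll -40.4
```

Call:
send_rows(
  slide=[
    [0,0,1],
    [0,0,2],
    [0,0,4],
    [0,0,6],
    [0,0,8],
    [0,0,9.5],
    [0,0,10.5],
    [0,0,11.5],
  ],
  roll=[-5,-10.5,-10.5,-10.5,-10.5,-10.5,-10.5,-10.5],
  claw=[0,0,0,0,0,0,0,0],
)

```text
t: 11.53
eef_pos: [0.5685, 0.0846, 0.0433]
tool_rot: [0.0, 0.676, 0.737, -0.0]
contact_force: [-0.6, -0.6, 1.3]
gripper_width: -0.004
grasp_force: 1.0
```

```bash
python3 go.py 0
```

```text
t 11.5333 p [568.46  84.56  43.35] yaw 94.9 tilt [ 0.0001 -0.0004] F [-0.56 -0.55  1.31] w -0.004 q [ 0.19  0.63 -0.58  1.91  0.49  0.75 -0.59]
sec 1 slide@z60 [ 50.1  -2.6 -16.7] roll -30.3
sec 2 slide@z60 [ 35.7 -20.8 -16.7] roll -60.3
sec 3 slide@z60 [ 11.7 -20.7 -16.7] roll 59.7
sec 4 slide@z60 [ -0.2   0.1 -16.7] roll -0.3
sec 5 slide@z60 [  8.6  21.6 -16.7] roll -30.3
```

Call:
send_rows(
  slide=[
    [0,0,0.5],
    [0,0,1],
    [0,0,1.5],
    [0,0,2],
    [0,0,2.3],
    [0,0,2.5],
    [0,0,2.5],
    [0,0,2.5],
  ],
  roll=[0,0,0,0,0,0,0,0],
  claw=[0,0,0,0,0,0,0,0],
)

```text
t: 12.2
eef_pos: [0.5686, 0.0845, 0.0416]
tool_rot: [0.0, 0.676, 0.737, -0.0]
contact_force: [-2.9, -2.3, 8.4]
gripper_width: -0.004
grasp_force: 4.7
```

```bash
python3 go.py 0
```

```text
t 12.2 p [568.62  84.52  41.6 ] yaw 94.9 tilt [ 0.0005 -0.0006] F [-2.86 -2.25  8.37] w -0.004 q [ 0.19  0.63 -0.58  1.91  0.5   0.75 -0.59]
sec 1 slide@z60 [ 50.1  -2.7 -18.4] roll -30.2
sec 2 slide@z60 [ 35.8 -21.  -18.4] roll -60.2
sec 3 slide@z60 [ 11.8 -20.9 -18.4] roll 59.8
sec 4 slide@z60 [ -0.2  -0.  -18.4] roll -0.2
sec 5 slide@z60 [  8.7  21.5 -18.4] roll -30.2
```

Section 4 is home (8.4 N at 41.6 mm). Moving to section 5.

Call:
send_rows(
  slide=[
    [0,0,-6],
    [0,0,-12],
    [2,5,-14],
    [4,10,-14],
    [6,15,-14],
    [8,20,-14],
    [8.5,21.5,-14],
    [8.5,21.5,-13],
  ],
  roll=[0,0,-7,-14,-21,-28,-30,-30],
  claw=[0,0,0,0,0,0,0,0],
)

```text
t: 12.87
eef_pos: [0.5898, 0.0953, 0.0541]
tool_rot: [0.0, 0.462, 0.887, 0.001]
contact_force: [0.0, -0.1, 0.7]
gripper_width: -0.001
grasp_force: 0.0
```

```bash
python3 go.py 0 | sed -n '1p;6p'
```

```text
t 12.8667 p [589.77  95.27  54.12] yaw 125.0 tilt [0.0007 0.0011] F [ 0.05 -0.08  0.74] w -0.001 q [ 0.26  0.68 -0.71  1.84  0.58  0.84 -0.13]
sec 5 slide@z60 [ 0.1 -0.6 -5.9] roll -0.2
```

Call:
send_rows(
  slide=[
    [0,-0.5,2],
    [0,-0.5,4],
    [0,-0.5,5.5],
    [0,-0.5,7],
    [0,-0.5,8],
    [0,-0.5,9],
    [0,-0.5,10],
    [0,-0.5,10.7],
  ],
  roll=[0,0,0,0,0,0,0,0],
  claw=[0,0,0,0,0,0,0,0],
)

```text
t: 13.53
eef_pos: [0.5886, 0.0946, 0.043]
tool_rot: [-0.0, 0.462, 0.887, -0.0]
contact_force: [-1.4, -1.2, 2.4]
gripper_width: 0.001
grasp_force: 1.0
```

Call:
send_rows(
  slide=[
    [0,0,0.5],
    [0,0,1],
    [0,0,1.5],
    [0,0,2],
    [0,0,2.3],
    [0,0,2.5],
    [0,0,2.5],
    [0,0,2.5],
  ],
  roll=[0,0,0,0,0,0,0,0],
  claw=[0,0,0,0,0,0,0,0],
)

```text
t: 14.2
eef_pos: [0.5889, 0.0946, 0.0416]
tool_rot: [0.0, 0.462, 0.887, -0.0]
contact_force: [-4.3, -2.7, 10.0]
gripper_width: 0.003
grasp_force: 5.2
```

```bash
python3 go.py 0 | sed -n '1p;6p'
```

```text
t 14.2 p [588.89  94.61  41.56] yaw 124.9 tilt [ 0.0005 -0.0007] F [-4.26 -2.7   9.98] w 0.003 q [ 0.25  0.69 -0.7   1.85  0.6   0.82 -0.15]
sec 5 slide@z60 [  0.1   0.5 -18.4] roll -0.2
```

All five sections stopped dead at about 41.5 mm. I'll lift straight up, then move aside and check.

Call:
send_rows(
  slide=[
    [0,0,-8],
    [0,0,-25],
    [0,0,-50],
    [0,0,-80],
    [0,0,-110],
    [-20,-14,-140],
    [-45,-31,-160],
    [-70,-49,-160],
  ],
  roll=[0,0,0,0,0,0,0,0],
  claw=[0,0,0,0,0,0,0,0],
)

```text
t: 14.87
eef_pos: [0.5915, 0.0103, 0.206]
tool_rot: [0.004, 0.461, 0.887, 0.003]
contact_force: [0.3, -0.0, -0.3]
gripper_width: -0.001
grasp_force: 0.0
```

Call:
send_rows(
  slide=[
    [-25,-18,0],
    [-52,-37,0],
    [-80,-56,0],
    [-108,-76,0],
    [-130,-90,0],
    [-145,-100,0],
    [-150,-104,0],
    [-150,-104,0],
  ],
  roll=[0,0,0,0,0,0,0,0],
  claw=[0,0,0,0,0,0,0,0],
)

```text
t: 15.53
eef_pos: [0.589, -0.1753, 0.2004]
tool_rot: [0.0, 0.464, 0.886, -0.0]
contact_force: [-0.6, -0.5, -0.6]
gripper_width: 0.005
grasp_force: 0.0
```

```bash
python3 - <<'E'
from h import *
c=[]
for n,(u,v) in(("top",(243,184)),("side",(285,205))):
    im=bot.read_camera(n)[...,::-1];a=cv2.imread(f"pics/{n}0.png")
    r=[cv2.resize(k[v-30:v+30,u-30:u+30],(300,300),interpolation=cv2.INTER_CUBIC) for k in(a,im)]
    c.append(np.hstack(r))
cv2.imwrite("pics/after.png",np.vstack(c));o=bot.get_obs();print(o["t"],o["eef_pos"],o["joint_vel"].round(3))
E
```

```text
15.6333 [ 0.5893977  -0.17157023  0.2008164 ] [-0.016 -0.005 -0.016  0.007 -0.     0.001  0.001]
```

View pics/after.png

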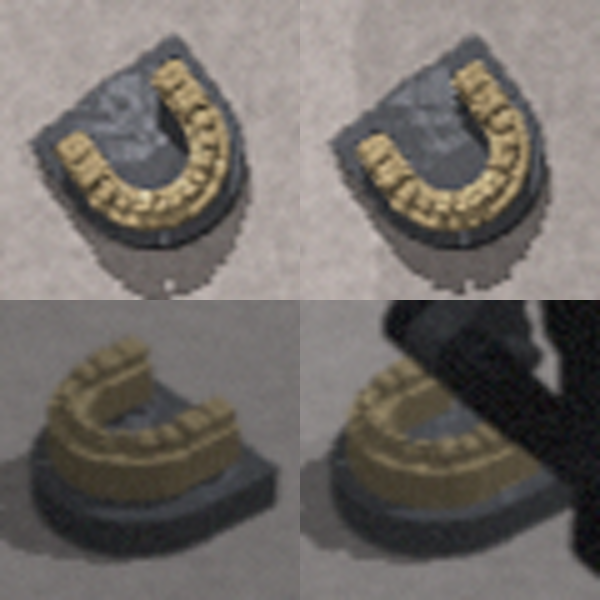

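The before and after views show the base plate unmoved, with its front edge at the same pixels, and the teeth lower and level. The arm is clear and hides only part of the side view.

```bash
python3 -c "
from station import bot
print(bot.hand_in())"
```

```text
the job is handed in; nothing more can be done
None
```

I pressed all five sections home in one pass from left to right, each stopping dead at about 41.5 mm with 7.5–11 N; the model stayed put, and I moved the arm clear and handed the job in at about 16 s.

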